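# Hold the bag clip open around the note card

### The job

Stand the white note card upright in the caddy pocket that fits its foot, fully home, and let go of it. Then pick up the black spring clip by its two levers, squeeze it fully open and bring it around either upright side edge of the card, about half-way up, so that the edge sits well between the gaping jaws without them touching it. Finish there while still holding the clip wide open in the air, so that I can slip the shopping list in; leave everything else on the drainer where it is.

Things in the scene. Friction and masses are not known exactly. Their poses are not given: they have to be found in the camera images.
- card_center (a point): Centre, 57 mm above its underside, of the loose white plastic note card; it stands upright, 114 mm tall, 130 g. Own x = thickness, y = width, z = up. From the bottom: foot block 24 (x) by 46 (y) by 22 mm tall; plate 4 mm thick, 70 mm wide, from 22 to 100 mm up; on top a grip bar 12 mm thick (x), 40 mm long (y), from 100 to 114 mm up, to be pinched across its thickness.
- edge_a (a point): Middle of the card's upright side edge at its +y side (35 mm from the centre, 61 mm above the card's underside). Axes as the card's. The bare edge is 4 mm thick.
- edge_b (a point): Middle of the card's other upright side edge, at its -y side, else the same. Either edge will do.
- slot (a point): Centre of the mouth of the caddy's oblong pocket, level with the caddy's top. Own x across, y along the pocket, z up. 27 (x) by 49 (y) mm, 18 mm deep, 2 mm chamfer; it takes the card's foot with 1.5 mm play all round, either way round. With the foot home the card's centre is 39 mm above this point.
- caddy: Grey plastic caddy, fixed, 110 x 110 mm, 26 mm high; origin at the centre of its underside. The oblong pocket is centred 33 mm along its -x; the other two pockets, 25 mm along +x, are round (43 mm) and square (37 mm) and do not fit the card's foot.
- clip_center (a point): Centre of the black spring clip, on its hinge axis, half-way up. It lies on its side, hinge axis (z) vertical, 40 mm tall along z, 80 g. x points from the hinge to the jaws, which end 50 mm from the hinge and meet in the plane y = 0 when shut. The two levers run along -x, to 50 mm behind the hinge. Pinching them together along y spreads the jaws.
- clip_grip (a point): Where to pinch the clip: midway between the levers, 32 mm behind the hinge (-x), half-way up. Axes as the clip's. Over the levers' outsides it is 36 mm here when shut (45 mm at their ends); fully pinched they are parallel, 22 mm, on a hard stop. It takes about 4 N to start and 8 N fully open; 30 to 40 N holds it safely.
- jaw_a (a joint): Opening angle of the clip's +y jaw: 0 shut, 0.225 rad fully open; a spring shuts it. Fully open, the jaws' inner faces gape 22 mm at the tips and 15 mm at 32 mm from the hinge.
- jaw_b (a joint): Same for the clip's -y jaw; the two are geared to open equally.
- moka: Bystander: aluminium moka pot, 170 tall, about 90 wide, black handle (mm). Origin at the centre of its underside. Leave it where it is.
- cup: Bystander: white ceramic espresso cup, 58 tall, 64 across, handle (mm). Origin at the centre of its underside. Leave it where it is.
- colander: Bystander: flat green silicone colander, 58 tall, 244 over its two tabs (mm). Origin at the centre of its underside. Leave it where it is.
- pan_lid: Bystander: steel pan lid lying flat, 120 across, 35 tall with its knob (mm). Origin at the centre of its underside. Leave it where it is.
- brush_holder: Bystander: black plastic bottle brush holder with a hinged lid, 133 tall, 96 across (mm). Origin at the centre of its underside. Leave it where it is.
- soap: Bystander: amber soap bottle, 130 tall, 60 across (mm). Origin at the centre of its underside. Leave it where it is.
- spoon: Bystander: steel spoon lying down, 150 long (mm). Origin at the middle. Leave it where it is.
Not all that is in view belongs to the job. Of the things that look like the part that bears clip_center, take the one that is farthest to the robot's right at the start.

How it is judged:
On the way, in this order (a step that is already met when the one before it is completed fails the run):
1. the card stands in the oblong pocket, fully home, let go (horizontal distance between card_center and slot below 0.006 m and z of card_center in the frame of slot below 0.042 m and angle between card_center's own z axis and vertical below 0.06 rad and angle between the y axis of card_center and the y axis of slot, either way round below 0.12 rad and contact force between the fingers and card below 0.2 N), for 0.2 s.
2. the clip is held squeezed open by its levers, off the drainer (value of joint each of jaw_a, jaw_b above 0.17 rad and contact force between the fingers and clip above 3 N and height (world z) of clip_center above 0.035 m), for 0.2 s.
At the end, for the whole second after the job is handed in: Card home in the oblong pocket (6 mm, 0.06 rad), let go. Clip held in the air by the fingers, jaws open over 0.17 rad, lined up to 0.25 rad, a card side edge 18 to 43 mm before its hinge, 8 mm from its middle plane, 30 mm in height; touching neither card nor caddy, at rest (all of step 1 and value of joint each of jaw_a, jaw_b above 0.17 rad and contact force between the fingers and clip above 3 N and ((x of edge_a in the frame of clip_center between 0.018 and 0.043 m and y of edge_a in the frame of clip_center between -0.008 and 0.008 m and z of edge_a in the frame of clip_center between -0.03 and 0.03 m) or (x of edge_b in the frame of clip_center between 0.018 and 0.043 m and y of edge_b in the frame of clip_center between -0.008 and 0.008 m and z of edge_b in the frame of clip_center between -0.03 and 0.03 m)) and angle between the x axis of clip_center and the y axis of card_center, either way round below 0.25 rad and angle between clip_center's own z axis and vertical below 0.2 rad and height (world z) of clip_center above 0.05 m and contact force between clip and card below 0.1 N and contact force between clip and caddy below 0.1 N and linear speed of clip below 0.03 m/s); the arm keeps its last pose, push and grip.
It fails at once if a bystander is pushed more than 25 mm from its place (distance of any of moka, cup, colander, pan_lid, brush_holder, soap, spoon from where it was at the start of the episode above 0.025 m).
It also fails if it takes over 67 s, if anything falls off the work surface, if the arm or the gripper's body presses on something with over 40 N, if the wrist force passes 120 N, or if a joint passes its speed limit or range.

### The arm

A 6-joint arm with a two-finger parallel gripper is mounted at the origin on the work surface. World frame = base frame: x ahead of the robot, y to its left, z up, the work surface at z = 0. Lengths are in m, angles in rad, forces in N, time in s.
With the tool pointing down it reaches from about 0.3 to 0.75 m from the base axis. Payload 8.5 kg.
Tool frame: the origin (TCP) lies on the centre line of the jaws, within the pads' length; the fingertips stand 14 mm ahead of it and the grasp point (between the pads) lies 5 mm behind it; z points along the fingers, y is the line along which they close (so a half turn about z gives the same grasp; the last joint's range is limited). The gripper opens to 85 mm and grips with 20 to 120 N. Pads are 22 mm wide; open, the fingers measure 114 mm over their backs; the gripper's body (76 mm by 85 mm) begins 54 mm behind the grasp point. The pads swing forward as they close: fully open they stand 13 mm farther back than shut.
Start: joints at [-1.45, 0.381, 1.297, -0, 1.464, -0.215], TCP at [0.181, -0.519, 0.245] pointing down, gripper open.
Joint ranges: [-3.11, 3.11], [-0.89, 2.33], [0.22, 2.48], [-1.42, 4.56], [0.17, 2.85], [-2.88, 2.88]. Speed limits (rad/s): [2.39, 2.39, 3.14, 3.14, 3.14, 3.14].

### API

Orientations are given as a 3x3 rotation matrix whose columns are the frame's x, y, z axes.
In Python, from bench import env gives the robot as it stands. Calls block until the motion is done:
- env.reach(position, orientation): joint-space move of the TCP to a pose.
- env.move_linear(position, attitude=None, rate=0.15): straight line of the TCP; attitude=None keeps the orientation; rate is the mean speed in m/s.
- env.move_j(angles): joint-space move.
- env.command_gripper(opening, grip_force=None): opening from 0.0 (shut) to 1.0 (fully open); grip_force is the grip in N (None keeps the last); returns when the fingers have stopped.
- env.dwell(seconds).
- env.solve_ik(position, orientation): joint angles nearest the present ones, or None.
- env.grab_frame(name): name is "scene" or "top" or "wrist"; returns a dict with "pixels" (384x512x3 uint8, red, green, blue), "fov_y" (degrees; the focal length in pixels is half the picture's height over the tangent of half this angle, whatever the lens; pixels are square), "cx", "cy" (the principal point, pixels), "k1" (the pictures are not rectified: a ray, as slopes to the right and down, at radius r is drawn at 1 + k1 r^2 times it, then the intrinsics apply), "world_to_cam" (4x4, takes a point from world to camera coordinates); the wrist camera has in their place "mount" (4x4, takes a point from camera to tool coordinates, whose origin is the TCP and whose axes are the flange's). Camera axes: x right, y down, z forward; pixel columns grow to the right and rows downward; lengths in m; the calibration is good to about 2 mm. A picture is of the moment at which its call begins: read the wrist's pose just before it. There is no depth.
A pose or a line that the arm cannot do raises env.Unreachable and nothing moves.
- env.finish_job(): hands the job in; it is judged then, once.
Readings, each from a call of its own:
- env.get_clock(): time.
- env.get_joint_positions(): joint angles.
- env.get_qvel(): joint speeds.
- env.get_tau(): joint torques, N m.
- env.get_ee_pos(): TCP position.
- env.get_eef_rot(): TCP orientation.
- env.get_wrist_force(): force on the tool from outside, world axes, zero at the start.
- env.get_wrist_torque(): the same for the moment, N m.
- env.get_opening(): opening from 0.0 (shut) to 1.0 (fully open).
- env.get_grip_force(): force on a finger pad.
Only numpy, scipy, OpenCV 4.12 (cv2) and the standard library are available. Lean on these libraries where they do the work, as an engineer would, in place of code of your own. Each camera call takes 0.05 s, during which the arm holds its last target. There are 200 camera calls.

## Working session

There is one attempt and no reset: what is moved stays moved. The work goes in short steps, each a Python script; the robot and the scene stay as the last script left them, time stands still between calls to the robot, and variables do not carry over. Pictures are saved under pics/ and viewed, at most 10 in all, crops included, and the job is handed in when it is done.

```bash
ls; mkdir -p pics; cat > h.py <<'E'
import numpy as np, cv2
from bench import env
def snap(name,fn=None):
    p=np.array(env.get_ee_pos());R=np.array(env.get_eef_rot())
    f=env.grab_frame(name); im=np.array(f["pixels"])
    if name=="wrist":
        T=np.eye(4);T[:3,:3]=R;T[:3,3]=p
        W=np.linalg.inv(T@np.array(f["mount"]))
    else: W=np.array(f["world_to_cam"])
    c=dict(f=192/np.tan(np.radians(f["fov_y"])/2),cx=f["cx"],cy=f["cy"],k1=f["k1"],W=W,im=im)
    if fn: cv2.imwrite(fn,im[:,:,::-1])
    return c
def proj(c,P):
    P=np.atleast_2d(P); q=P@c["W"][:3,:3].T+c["W"][:3,3]; s=q[:,:2]/q[:,2:]
    s=s*(1+c["k1"]*(s**2).sum(1,keepdims=True)); return s*c["f"]+[c["cx"],c["cy"]]
def ray(c,uv):
    d=(np.array(uv,float)-[c["cx"],c["cy"]])/c["f"]; s=d.copy()
    for _ in range(30): s=d/(1+c["k1"]*(s@s))
    R=c["W"][:3,:3]; o=-R.T@c["W"][:3,3]; v=R.T@np.r_[s,1]; return o,v/np.linalg.norm(v)
def onz(c,uv,z):
    o,v=ray(c,uv); return o+v*(z-o[2])/v[2]
def tri(obs):
    A=np.zeros((3,3));b=np.zeros(3);L=[ray(c,u) for c,u in obs]
    for o,v in L:
        M=np.eye(3)-np.outer(v,v);A+=M;b+=M@o
    X=np.linalg.solve(A,b); return X,[round(float(np.linalg.norm((np.eye(3)-np.outer(v,v))@(X-o))),4) for o,v in L]
def load(n): return np.load(f"pics/{n}.npy",allow_pickle=True).item()
def save(n,c): np.save(f"pics/{n}.npy",c)
def down(a): # tool y (closing) axis at yaw a+90deg: tool x along a
    x=np.array([np.cos(a),np.sin(a),0]); z=np.array([0,0,-1.]); return np.column_stack([x,np.cross(z,x),z])
E
python3 - <<'E'
from h import *
a=snap("scene");b=snap("top");save("s0",a);save("t0",b)
cv2.imwrite("pics/st.png",cv2.resize(np.hstack([a["im"],b["im"]])[:,:,::-1],(800,300)))
for n,c in(("s0",a),("t0",b)): cv2.imwrite(f"pics/{n}.png",cv2.resize(c["im"][:,:,::-1],(800,600)));print({k:c[k] for k in("f","cx","cy","k1")}, -c["W"][:3,:3].T@c["W"][:3,3])
print(env.get_eef_rot(),env.get_clock())
E
```

```text
pics
{'f': np.float64(407.46248125323314), 'cx': 253.20188132224146, 'cy': 191.75782285077923, 'k1': -0.07086117568758768} [0.94528883 0.46788618 1.05395498]
{'f': np.float64(371.7183164033848), 'cx': 253.54164878959466, 'cy': 188.5186264079974, 'k1': -0.08810850477010748} [0.21002844 0.01360527 1.39988389]
[[ 9.44139636e-01  3.29545640e-01 -1.34734908e-04]
 [ 3.29545553e-01 -9.44138888e-01  1.21990785e-03]
 [ 2.74806845e-04 -1.19616464e-03 -9.99999247e-01]] 0.1
```

View pics/t0.png

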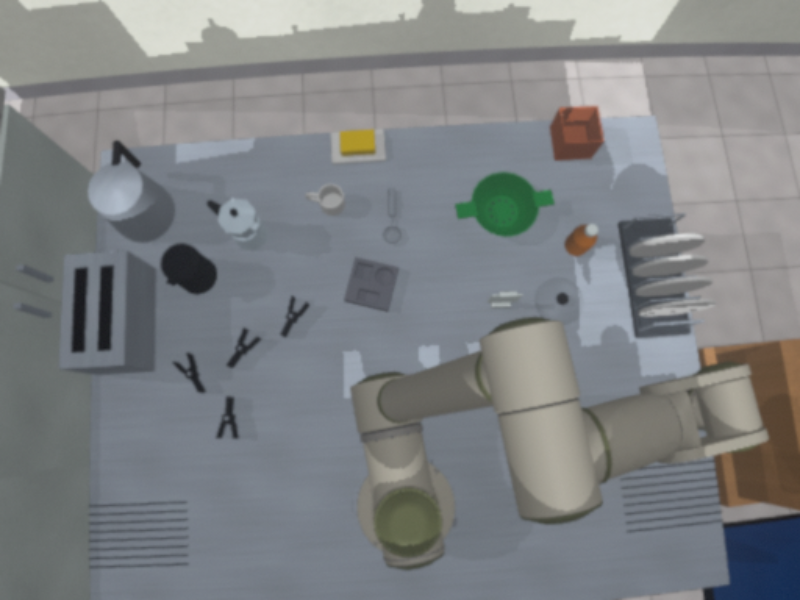

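View pics/s0.png

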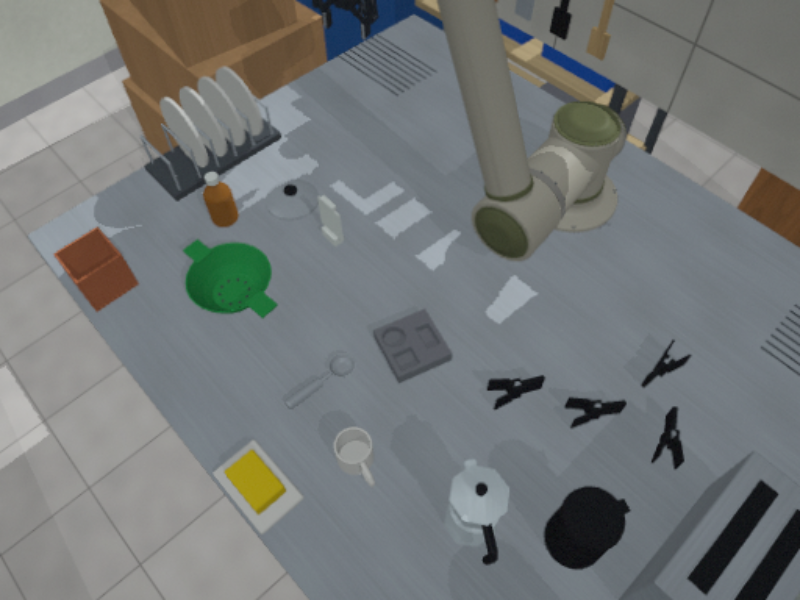

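The top view shows the card at (505,299), the caddy at (372,284) and the pan lid beside the card at (557,298). There are four clips; the one farthest to the robot's right is at (295,315). In the scene view the card is at (331,220), the caddy at (412,345) and that clip at (516,388).

```bash
python3 - <<'E'
from h import *
np.set_printoptions(precision=4,suppress=True)
s,t=load("s0"),load("t0")
def pr(n,a,b): print(n,*tri([(s,np.array(a)*.64),(t,np.array(b)*.64)]))
pr("card top",(326,202),(504,294))
pr("caddy",(412,335),(372,284)); pr("clip",(516,386),(294,318))
print("clip jaws/levers", [onz(t,np.array(p)*.64,.03) for p in((294,318),(290,298),(306,303),(285,334),(292,332))])
print("caddy corners", [onz(t,np.array(p)*.64,.026) for p in((356,259),(398,265),(389,309),(345,301))])
f=env.grab_frame("wrist");print(f["mount"],f["fov_y"])
E
```

```text
card top [ 0.4635 -0.2581  0.1185] [0.005, 0.005]
caddy [0.5223 0.0429 0.0406] [0.0015, 0.0015]
clip [0.4545 0.2379 0.0208] [0.0007, 0.0007]
clip jaws/levers [array([0.4533, 0.2358, 0.03  ]), array([0.5028, 0.2438, 0.03  ]), array([0.4879, 0.2056, 0.03  ]), array([0.4161, 0.2586, 0.03  ]), array([0.4198, 0.2417, 0.03  ])]
caddy corners [array([0.5901, 0.0797, 0.026 ]), array([ 0.5679, -0.0218,  0.026 ]), array([0.4605, 0.0074, 0.026 ]), array([0.4872, 0.1119, 0.026 ])]
[[ 0.0008 -0.9513 -0.3083  0.0792]
 [ 1.      0.001  -0.0005 -0.0005]
 [ 0.0008 -0.3083  0.9513 -0.1291]
 [ 0.      0.      0.      1.    ]] 64.76345208553555
```

```bash
python3 - <<'E'
from h import *
t=env.get_clock()
for n,p in dict(k1=(.43,-.27,.27),k2=(.47,-.22,.27),c1=(.49,.03,.2),c2=(.53,.06,.2)).items():
    env.reach(p,down(0.)); c=snap("wrist");save(n,c); print(n,env.get_clock(),env.get_ee_pos())
ims=[load(n)["im"] for n in("k1","k2","c1","c2")]
m=np.vstack([np.hstack(ims[:2]),np.hstack(ims[2:])]);cv2.imwrite("pics/m1.png",cv2.resize(m[:,:,::-1],(800,600),interpolation=cv2.INTER_AREA))
E
```

```text
k1 1.525 [ 0.42960873 -0.27084427  0.26983679]
k2 1.9417 [ 0.46979478 -0.22059057  0.2698192 ]
c1 3.0083 [0.4905232  0.02856173 0.20039333]
c2 3.375 [0.53015846 0.05905645 0.19985603]
```

View pics/m1.png

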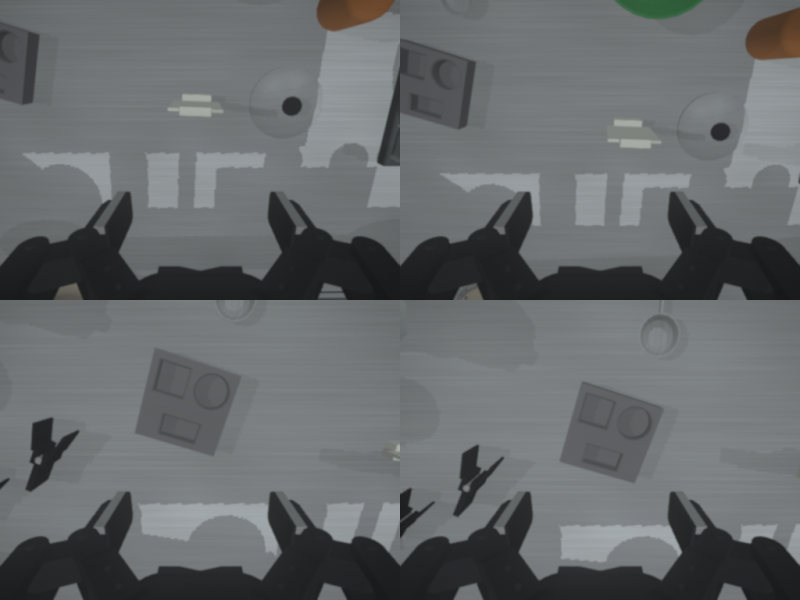

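The four wrist views show the card's foot at about (196,97) and its grip bar at (195,112) in the first quadrant. The oblong pocket is the robot-side one, at (180,429) in the third quadrant and (602,457) in the fourth. I'll zoom in to get corner positions.

```bash
python3 - <<'E'
from h import *
o=[]
for n,(x,y,w) in dict(k1=(210,110,80),k2=(255,143,80),c1=(160,50,160),c2=(190,95,160)).items():
    h=w*3//4; g=load(n)["im"][y:y+h,x:x+w,::-1]; g=cv2.resize(g,(400,300),interpolation=cv2.INTER_CUBIC)
    if n[0]=='c': g=cv2.convertScaleAbs(g,alpha=2.2,beta=-120)
    o.append(g)
cv2.imwrite("pics/m2.png",np.vstack([np.hstack(o[:2]),np.hstack(o[2:])]))
E
```

```text
(no output)
```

View pics/m2.png

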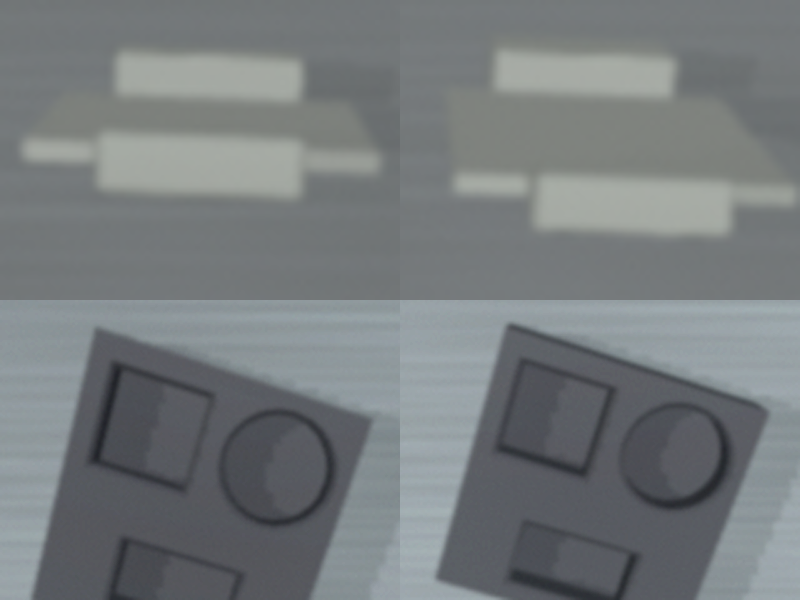

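```bash
cat > m.py <<'E'
from h import *
from scipy.optimize import least_squares
np.set_printoptions(precision=4,suppress=True)
C={n:load(n) for n in("k1","k2","c1","c2")}
def px(n,pts):
    x,y,w=dict(k1=(210,110,80),k2=(255,143,80),c1=(160,50,160),c2=(190,95,160))[n]; s=400/w
    return (np.array(pts,float)+.5)/s-.5+[x,y]
def fit(obs,p0,zfix=None):
    # obs: list (cam, modelfn(p)->pts local xy, pixels)
    def r(p):
        c,s=np.cos(p[3]),np.sin(p[3]);R=np.array([[c,-s],[s,c]]);o=[]
        for n,mf,q in obs:
            L=np.array(mf(p)); P=np.c_[L[:,:2]@R.T+p[:2],p[2]+L[:,2]]; o.append((proj(C[n],P)-q).ravel())
        return np.concatenate(o)
    return least_squares(r,p0,loss="soft_l1"),r
bar=lambda p:[(.006,.02,0),(.006,-.02,0),(-.006,-.02,0),(-.006,.02,0)]
wide=lambda p:[(-.002,.035,-.014),(-.002,-.035,-.014)]
foot=lambda p:[(.012,.023,-.092),(.012,-.023,-.092)]
kobs=[("k1",bar,px("k1",[(100,133),(303,140),(302,198),(97,190)])),("k1",wide,px("k1",[(22,162),(380,173)])),
("k2",bar,px("k2",[(137,175),(331,182),(330,235),(133,229)])),("k2",wide,px("k2",[(54,194),(397,206)]))]
f,r=fit(kobs,[.46,-.26,.114,0]); print("card",f.x,abs(f.fun).max())
out=lambda p:[(.055,.055,0),(.055,-.055,0)]
ob2=lambda p:[(-.033+.0135+p[4],.0245+p[4],0),(-.033+.0135+p[4],-.0245-p[4],0)]
sq=lambda p:[(.025+a*(.0185+p[4]),p[5]+b*(.0185+p[4]),0) for a,b in((1,1),(1,-1),(-1,-1),(-1,1))]
cobs=[("c1",out,px("c1",[(96,28),(372,119)])),("c1",ob2,px("c1",[(121,238),(243,273)])),("c1",sq,px("c1",[(115,63),(214,95),(186,190),(90,162)])),
("c2",out,px("c2",[(108,28),(366,111)])),("c2",ob2,px("c2",[(122,221),(238,254)])),("c2",sq,px("c2",[(120,58),(214,87),(187,176),(97,149)]))]
g,r=fit(cobs,[.525,.045,.026,-.27,.001,.025]); print("caddy",g.x,abs(g.fun).max()); print(g.fun.reshape(-1,2))
c,s=np.cos(g.x[3]),np.sin(g.x[3]); print("slot",g.x[0]-.033*c,g.x[1]-.033*s)
E
python3 m.py
```

```text
card [ 0.4613 -0.2642  0.1126 -0.0325] 1.218273980246238
caddy [ 0.5279  0.0474  0.0228 -0.3071  0.0008  0.0259] 1.423397062788851
[[ 0.4612 -0.61  ]
 [-0.0925 -0.2135]
 [ 0.8146 -0.6856]
 [-0.5261  0.0532]
 [ 0.0677  0.234 ]
 [-0.6925  0.2637]
 [-0.7507  1.023 ]
 [ 0.1179  0.2974]
 [-0.7627 -1.4234]
 [ 0.6135 -0.4398]
 [ 1.1055 -0.9281]
 [ 0.0018 -0.4206]
 [ 0.9382  0.3209]
 [ 0.344   0.6575]
 [-0.8253  0.9046]
 [-0.6317  0.6041]]
slot 0.4964757493204995 0.057389777107991466
```

```bash
cat > pos.py <<'E'
CX,CY,CA=.4613,-.2642,-.0325
SX,SY,SA=.4965,.0574,-.307
E
python3 - <<'E'
from h import *
from pos import *
np.set_printoptions(precision=3,suppress=True)
for s in(1,-1):
    for n,p,a in(("card",(CX,CY,.103),CA),("slot",(SX,SY,.112),SA)):
        print(s,n,env.solve_ik(p,down(a+s*np.pi/2)))
s=1 if env.solve_ik((CX,CY,.103),down(CA+np.pi/2)) is not None and abs(env.solve_ik((CX,CY,.103),down(CA+np.pi/2))[5])<2.3 and abs(env.solve_ik((SX,SY,.112),down(SA+np.pi/2))[5])<2.3 else -1
print("using",s)
env.reach((CX,CY,.2),down(CA+s*np.pi/2)); env.move_linear((CX,CY,.104))
print(env.get_wrist_force(),env.get_opening())
env.command_gripper(0.,50); print(env.get_opening(),env.get_grip_force(),env.get_wrist_force(),env.get_clock())
env.move_linear((CX,CY,.2)); print(env.get_opening(),env.get_wrist_force())
env.reach((SX,SY,.16),down(SA+s*np.pi/2)); print(env.get_ee_pos(),env.get_clock())
w=snap("wrist");save("w3",w);c=snap("scene");save("s3",c)
a=c["im"][180:260,200:307];cv2.imwrite("pics/m3.png",np.hstack([cv2.resize(w["im"],(400,300)),cv2.resize(a,(400,300),interpolation=cv2.INTER_CUBIC)])[:,:,::-1])
E
```

```text
1 card [-0.743  0.498  1.56  -0.     1.083 -0.71 ]
1 slot [-0.122  0.441  1.637 -0.     1.064  0.185]
-1 card [-0.743  0.498  1.56  -0.     1.083  2.431]
-1 slot None
using 1
[-0.4    0.55   0.041] 0.9976155872634856
0.13290718641408594 49.32058274745941 [ 0.139 -0.081  2.428] 6.7083
0.12735301596246498 [ 0.757  0.445 -1.196]
[0.497 0.057 0.16 ] 8.7333
```

View pics/m3.png

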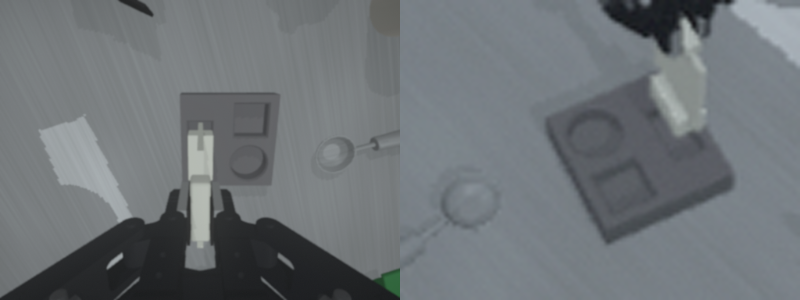

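The card is held upright over the oblong pocket. In the wrist view the foot is at about (201,155) and the pocket's visible far end at (200,125). I'll check the alignment with an overlay.

```bash
python3 - <<'E'
from h import *
from pos import *
w=load("w3")
def box(cx,cy,a,hx,hy,z):
    c,s=np.cos(a),np.sin(a); return [(cx+c*i-s*j,cy+s*i+c*j,z) for i,j in((hx,hy),(hx,-hy),(-hx,-hy),(-hx,hy))]
x,y,wd=220,110,80;s=10
def draw(c,x,y,wd,W,H):
    s=W/wd; im=cv2.resize(c["im"][y:y+int(H/s),x:x+wd,::-1],(W,H),interpolation=cv2.INTER_CUBIC);im=cv2.convertScaleAbs(im,alpha=1.5,beta=-30)
    zb=.16+.01-.114
    for P,col in((box(SX,SY,SA,.0135,.0245,.026),(0,0,255)),(box(SX,SY,SA,.0155,.0265,.026),(0,160,255)),(box(SX,SY,SA,.012,.023,zb+.022),(0,255,0))):
        q=(proj(c,P)-[x,y]+.5)*s-.5; cv2.polylines(im,[np.round(q).astype(int)],True,col,1)
    return im
cv2.imwrite("pics/m4.png",np.hstack([draw(w,210,130,100,400,600),draw(load("s3"),255,175,50,400,600)]))
E
```

```text
(no output)
```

View pics/m4.png

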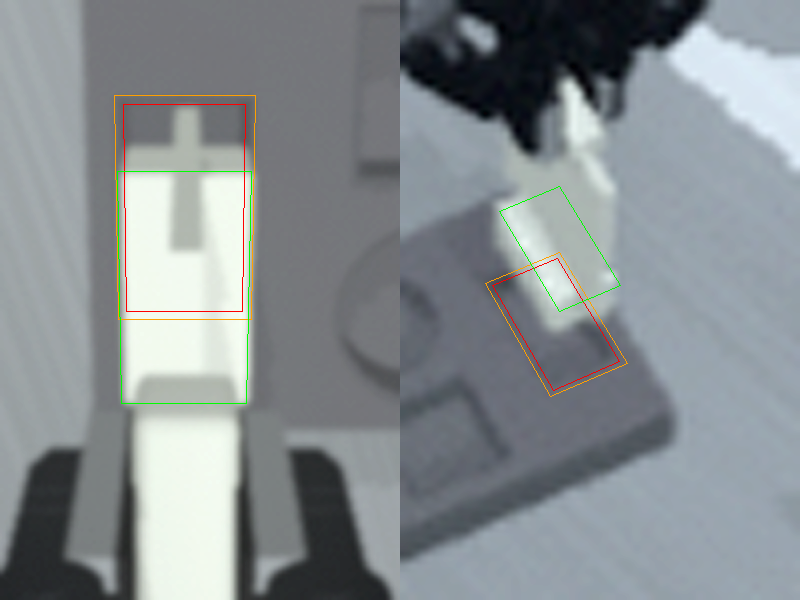

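The overlay agrees: foot and pocket rim both match the model to about 1 mm. I'll insert the card.

```bash
python3 - <<'E'
from h import *
from pos import *
np.set_printoptions(precision=3,suppress=True)
env.move_linear((SX,SY,.135)); f0=np.array(env.get_wrist_force())
for z in(.13,.128,.126,.124,.122,.12,.118,.116,.1145,.113,.112,.111,.110):
    env.move_linear((SX,SY,z),rate=.04); f=np.array(env.get_wrist_force())-f0; print(z,f,np.array(env.get_ee_pos())[2])
    if f[2]>12 or np.linalg.norm(f[:2])>15: break
print(env.get_wrist_torque(),env.get_clock())
E
```

```text
0.13 [-0.657  0.557 -0.727] 0.1302545393660862
0.128 [0.075 0.146 0.137] 0.1280190052334918
0.126 [-0.191 -0.08  -0.761] 0.1258931713063955
0.124 [ 0.008  0.973 -1.895] 0.1238578240090281
0.122 [ 0.185  0.405 -0.538] 0.12187901347152869
0.12 [-0.186  0.95  -0.975] 0.1198714692098255
0.118 [-0.273 -0.262 -1.195] 0.11787788802362265
0.116 [ 0.627  0.939 -0.308] 0.1158771171389821
0.1145 [ 0.402  0.629 -1.027] 0.1144292817019275
0.113 [-0.578 -0.282 -0.804] 0.11292231372936487
0.112 [0.242 0.504 1.966] 0.1122242306957677
0.111 [-0.848 -0.48  11.118] 0.11218072544640591
0.11 [-4.138  1.351 20.698] 0.11215545975860847
[ 0.003  0.733 -0.024] 12.425
```

Home at exactly the expected height. Next I'll release, rise, and look at the clip.

```bash
python3 - <<'E'
from h import *
from pos import *
env.move_linear((SX,SY,.112),rate=.05); env.command_gripper(1.); env.move_linear((SX,SY,.22)); 
for n,p in dict(q1=(.40,.20,.2),q2=(.44,.25,.2)).items():
    env.reach(p,down(0.)); c=snap("wrist");save(n,c)
s=snap("scene");save("s5",s);print(env.get_clock())
def cr(c,x,y,w): return cv2.resize(c["im"][y:y+w*3//4,x:x+w,::-1],(400,300),interpolation=cv2.INTER_CUBIC)
c=[]
for n in("q1","q2"):
    u=proj(load(n),(.4545,.2379,.02))[0].astype(int)-[50,37]; print(n,u); c.append(cr(load(n),max(u[0],0),max(u[1],0),100))
cv2.imwrite("pics/m5.png",np.vstack([np.hstack(c),np.hstack([cr(s,200,160,140),cr(load("q1"),0,0,512)])]))
E
```

```text
16.175
q1 [168  79]
q2 [218 119]
```

View pics/m5.png

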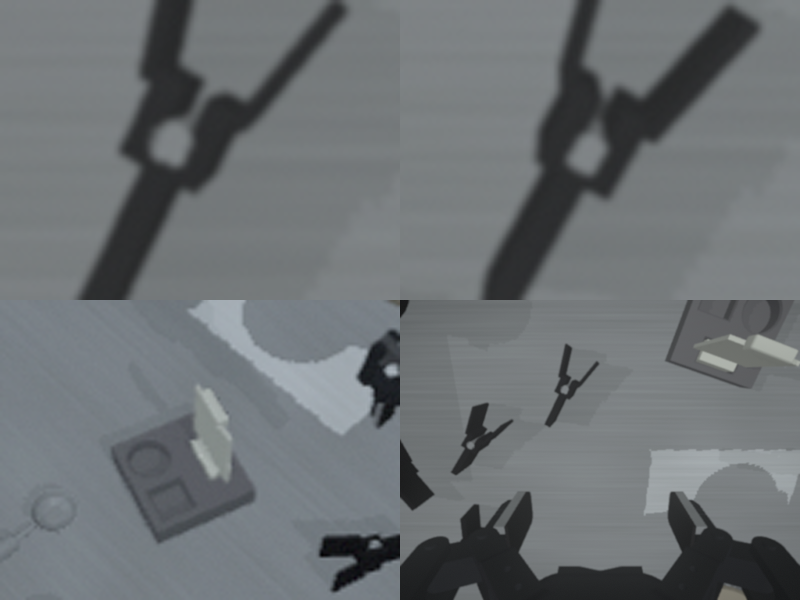

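The card stands in its pocket (lower left panel). The clip's hinge is at about (170,143) in the first crop and (588,155) in the second. Its V-shaped levers point away from the robot, and the jaws point back toward the robot and left. I'll fit its pose to the silhouettes in both views.

```bash
cat > cf.py <<'E'
from h import *
from scipy.optimize import minimize
np.set_printoptions(precision=4,suppress=True)
q=[load("q1"),load("q2")]
h,res=tri([(q[0],(168+170.5/4-.5,79+143.5/4-.5)),(q[1],(218+188.5/4-.5,119+155.5/4-.5))]); print("hinge tri",h,res)
S=4
def mask(c):
    u=proj(c,(.4545,.2379,.02))[0].astype(int)-[60,60]; g=cv2.resize(c["im"][u[1]:u[1]+120,u[0]:u[0]+120].max(2),None,fx=S,fy=S,interpolation=cv2.INTER_CUBIC)
    m=(g<75).astype(np.uint8); n,l,st,ce=cv2.connectedComponentsWithStats(m); k=l[230:260,230:260]
    i=max(range(1,n),key=lambda i:((k==i).sum())); return u,(l==i).astype(np.uint8)
M=[mask(c) for c in q]; print([m.sum() for _,m in M])
def render(c,u,p):
    x,y,a,t,wj,wt,wh=p; im=np.zeros((480,480),np.uint8); co,si=np.cos(a),np.sin(a)
    sl=(.0225-.018)/.018
    parts=[[(0,wj),(.05,wt),(.05,-wt),(0,-wj)],[(-.012,wh),(.012,wh),(.012,-wh),(-.012,-wh)]]
    for s in(1,-1): parts.append([(-.05,s*.0225),(-.012,s*(.0225-.038*sl)),(-.012,s*(.0225-.038*sl-t)),(-.05,s*(.0225-t))])
    for P in parts:
        P=np.array(P); w=np.c_[P[:,0]*co-P[:,1]*si+x,P[:,0]*si+P[:,1]*co+y]
        pts=(proj(c,np.vstack([np.c_[w,np.zeros(4)],np.c_[w,np.full(4,.04)]]))-u+.5)*S-.5
        cv2.fillConvexPoly(im,cv2.convexHull(np.round(pts).astype(np.int32)),1)
    return im
def cost(v):
    p=v*sc+p0; return sum(1-(r&m).sum()/(r|m).sum() for c,(u,m) in zip(q,M) for r in[render(c,u,p)])
p0=np.array([h[0],h[1],2.75,.004,.009,.006,.012]);sc=np.array([.004,.004,.08,.001,.003,.003,.003])
r=minimize(cost,np.zeros(7),method="Nelder-Mead",options=dict(maxiter=1500,initial_simplex=np.vstack([np.zeros(7),np.eye(7)])))
print(cost(np.zeros(7)),r.fun,r.x*sc+p0)
x,y,a=(r.x*sc+p0)[:3]; print("grip",x-.032*np.cos(a),y-.032*np.sin(a))
for dd in(np.pi/2,0,np.pi,-np.pi/2): print(dd,env.solve_ik((x-.032*np.cos(a),y-.032*np.sin(a),.021),down(a+dd)))
E
python3 cf.py
```

```text
hinge tri [0.4583 0.2427 0.0435] [0.0, 0.0]
[np.uint64(22082), np.uint64(22106)]
1.016018112822504 0.6481567668250732 [0.4571 0.2434 2.6433 0.0062 0.0097 0.0019 0.0097]
grip 0.4852352937248323 0.22810434808870556
1.5707963267948966 [ 0.2185  0.6268  1.6237 -0.      0.8911 -2.4248]
0 [ 0.2185  0.6268  1.6237 -0.      0.8911 -0.854 ]
3.141592653589793 [ 0.2185  0.6268  1.6237 -0.      0.8911  2.2876]
-1.5707963267948966 [ 0.2185  0.6268  1.6237 -0.      0.8911  0.7168]
```

```bash
cat >> cf.py <<'E'
o=[]
for c,(u,m) in zip(q,M):
    im=cv2.resize(c["im"][u[1]:u[1]+120,u[0]:u[0]+120,::-1],(480,480),interpolation=cv2.INTER_CUBIC)
    for k,col in((render(c,u,r.x*sc+p0),(0,0,255)),(m,(0,255,0))):
        cv2.drawContours(im,cv2.findContours(k,0,1)[0],-1,col,1)
    print(u); o.append(im[:, 40:440])
cv2.imwrite("pics/m6.png",np.hstack(o))
E
python3 cf.py|tail -2
```

```text
[158  56]
[208  96]
```

View pics/m6.png

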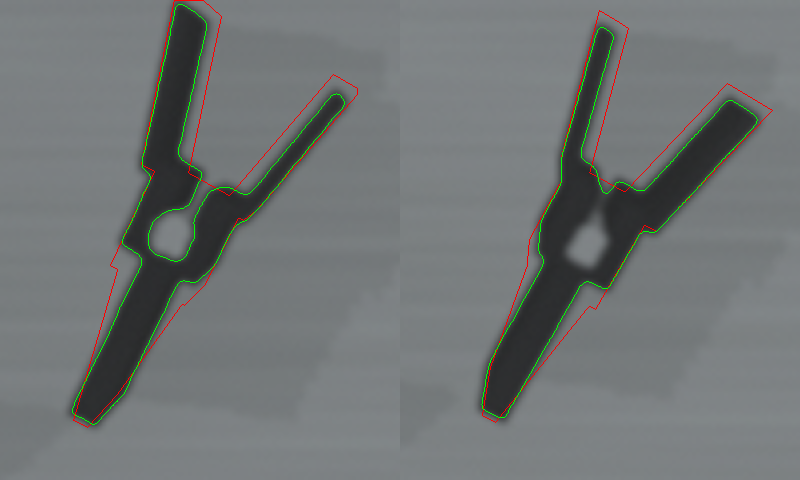

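The fit is good to 1–2 mm, with the model sitting about 1.5 mm too far back, and I'll correct for that. Now I'll grasp and lift the clip.

```bash
python3 - <<'E'
from h import *
from pos import *
np.set_printoptions(precision=3,suppress=True)
a=2.643; g=(.4839,.2288)
env.reach((*g,.12),down(a)); env.command_gripper(.8); env.move_linear((*g,.021),rate=.1)
print(env.get_wrist_force(),env.get_ee_pos())
env.command_gripper(0.,35); print(env.get_opening(),env.get_grip_force(),env.get_wrist_force())
env.move_linear((*g,.16)); print(env.get_opening(),env.get_grip_force())
ca=SA+np.pi/2; d=np.array([np.cos(ca),np.sin(ca)]); e=np.array([SX,SY])+.035*d
R=down(ca-np.pi)
p=e+(.030+.032+.06)*d; print(e,p,env.solve_ik((*p,.071),R))
env.reach((*p,.16),R); print(env.get_clock(),env.get_joint_positions())
w=snap("wrist");save("w7",w);s=snap("scene");save("s7",s)
cv2.imwrite("pics/m7.png",np.hstack([cv2.resize(w["im"],(400,300)),cv2.resize(s["im"][140:245,180:320],(400,300),interpolation=cv2.INTER_CUBIC)])[:,:,::-1])
E
```

```text
[-0.015 -0.595  0.394] [0.484 0.229 0.022]
0.25874960893081905 33.667489886283875 [ 0.249 -0.485  8.514]
0.26087323955195135 34.314231276512146
[0.507 0.091] [0.544 0.207] [ 0.16   0.612  1.447 -0.     1.083 -2.674]
23.1083 [ 0.161  0.508  1.343  0.     1.291 -2.673]
```

View pics/m7.png

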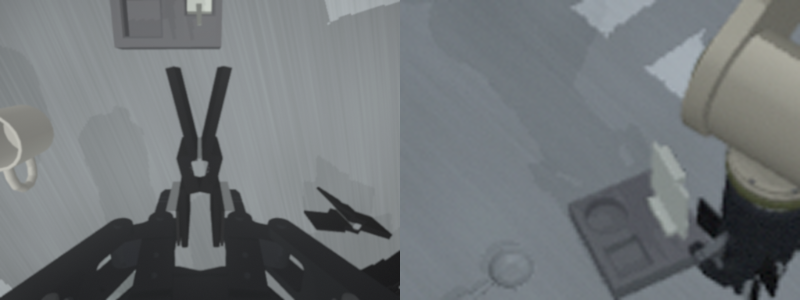

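The clip is held fully open and lined up. In the wrist view its jaw tips are at (173,68) and (225,68), and the card's edge is at (199,10). I'll compute the clip's position in the tool frame before going in.

```bash
python3 - <<'E'
from h import *
w=load("w7"); p=np.array(env.get_ee_pos());R=np.array(env.get_eef_rot())
for u in((173,68),(225,68),(183,247),(218,247),(199,180)):
    for z in(.178,.138): print(u,z,np.round((R.T@(onz(w,np.array(u)*1.28,z)-p))*1000,1))
E
```

```text
(173, 68) 0.178 [ 79.7 -11.7 -18.1]
(173, 68) 0.138 [ 80.1 -16.   21.9]
(225, 68) 0.178 [ 79.7  11.5 -18.1]
(225, 68) 0.138 [80.2 15.5 21.9]
(183, 247) 0.178 [-17.4  -9.3 -18.1]
(183, 247) 0.138 [-52.1 -12.8  21.9]
(218, 247) 0.178 [-17.4  10.7 -18.1]
(218, 247) 0.138 [-52.1  14.5  21.9]
(199, 180) 0.178 [ 24.9  -0.1 -18.1]
(199, 180) 0.138 [ 5.5 -0.3 21.9]
```

```bash
python3 - <<'E'
from h import *
from pos import *
np.set_printoptions(precision=3,suppress=True)
ca=SA+np.pi/2; d=np.array([np.cos(ca),np.sin(ca)]); e=np.array([SX,SY])+.035*d
env.move_linear((*(e+.122*d),.071),rate=.1)
env.move_linear((*(e+.090*d),.071),rate=.05); save("w8",snap("wrist"))
f0=np.array(env.get_wrist_force())
env.move_linear((*(e+.062*d),.071),rate=.04); env.dwell(.3)
print(np.array(env.get_wrist_force())-f0,env.get_opening(),env.get_grip_force(),env.get_clock(),env.get_ee_pos())
w=snap("wrist");save("w9",w);s=snap("scene")
cv2.imwrite("pics/m8.png",np.hstack([cv2.resize(w["im"][:192,128:384],(400,300),interpolation=cv2.INTER_CUBIC),cv2.resize(s["im"][180:240,235:315],(400,300),interpolation=cv2.INTER_CUBIC)])[:,:,::-1])
E
```

```text
[ 0.553 -1.423  0.604] 0.2564277045329628 34.33002948760986 26.2417 [0.526 0.15  0.071]
```

View pics/m8.png

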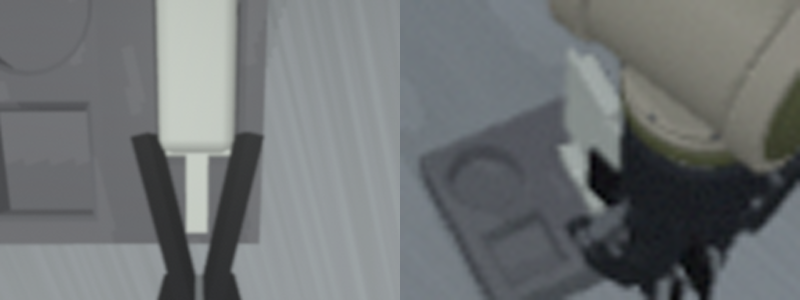

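The card's edge, at (196,233) in the left panel, sits centred between the jaws without touching either. I'll check its depth and hand in.

```bash
python3 - <<'E'
from h import *
w=load("w9"); p=np.array(env.get_ee_pos());R=np.array(env.get_eef_rot())
x=R.T@(onz(w,(128+196*.64,233*.64),.108)-p)-[.031,0,0]; print("edge in clip",x, env.get_qvel())
if .022<x[0]<.039 and abs(x[1])<.004: print(env.finish_job())
E
```

```text
edge in clip [ 0.03033939 -0.00047016 -0.03701517] [-1.96644282e-03  2.88861024e-04  1.42623298e-03  2.99469280e-05
  2.22057118e-04 -5.29625291e-04]
the job is handed in; nothing more can be done
None
```

The job is handed in, though no verdict came back: the card is home in the oblong pocket and let go, and the clip is held fully open around its edge_a side, which I measured 30 mm before the hinge and 0.5 mm off the jaws' middle plane.

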